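# Hold the specimen's light shutter at half

## Task

One of the lamp house's three stations carries the solid specimen mount; the other two hold only empty rings. Slide the sprung shutter of the specimen's own port to half travel, where its pointer meets the long middle rib, without letting it run near fully open on the way, and finish while holding it there steadily with the gripper, for it springs shut if let go. Keep the other two shutters shut and leave everything else on the bench where it stands.

Things in the scene. Friction and masses are not known exactly. Their poses are not given: they have to be found in the camera images.
- lamp: white box 130 (x) x 400 (y) x 70 (z) mm, fixed; origin at the centre of its underside, +x towards the face with the three light ports (away from the robot at yaw 0), +y along the row of ports (to the robot's left). A ledge 12 mm high, 66 mm deep along the foot of that face carries three stations. Three shutters, 120 mm apart, slide towards its +y on its flat top. Yaw within 0.35 rad
- shutter_left (a joint): travel of the left (y = +120 mm of the lamp house) sprung shutter in m: 0 shut (window covered), 0.048 fully open, 0.024 half; it grows as the shutter slides along +y of the lamp house. A spring always pulls it shut: about 4 N when shut, 9 N at half, 14 N fully open; it flies shut if let go
- tab_left (a point): centre of the top of the left shutter's black upright tab, 24 (lamp x) x 16 (lamp y) mm and 38 mm tall, standing on a 4 mm steel flange on the lamp house's top, so this point is 112 mm above the bench; it moves with the shutter. The tab is free on all sides (next tab 120 mm away) and can be pinched or pushed from above
- half_left (a point): point on the lamp house's top (70 mm above the bench) over which the centre of the left tab stands at half travel. A long dark rib on the top, on the robot's side of the tab, marks half; two short ribs beside it mark shut and fully open; a small pointer on the flange runs along them
- station_left (a point): centre of the left station on the ledge (12 mm above the bench), 104 mm along lamp +x from the left tab when shut, right in front of its light port
- shutter_mid (a joint): travel of the middle (y = 0) sprung shutter in m: 0 shut (window covered), 0.048 fully open, 0.024 half; it grows as the shutter slides along +y of the lamp house. A spring always pulls it shut: about 4 N when shut, 9 N at half, 14 N fully open; it flies shut if let go
- tab_mid (a point): centre of the top of the mid shutter's black upright tab, 24 (lamp x) x 16 (lamp y) mm and 38 mm tall, standing on a 4 mm steel flange on the lamp house's top, so this point is 112 mm above the bench; it moves with the shutter. The tab is free on all sides (next tab 120 mm away) and can be pinched or pushed from above
- half_mid (a point): point on the lamp house's top (70 mm above the bench) over which the centre of the mid tab stands at half travel. A long dark rib on the top, on the robot's side of the tab, marks half; two short ribs beside it mark shut and fully open; a small pointer on the flange runs along them
- station_mid (a point): centre of the mid station on the ledge (12 mm above the bench), 104 mm along lamp +x from the mid tab when shut, right in front of its light port
- shutter_right (a joint): travel of the right (y = -120 mm of the lamp house) sprung shutter in m: 0 shut (window covered), 0.048 fully open, 0.024 half; it grows as the shutter slides along +y of the lamp house. A spring always pulls it shut: about 4 N when shut, 9 N at half, 14 N fully open; it flies shut if let go
- tab_right (a point): centre of the top of the right shutter's black upright tab, 24 (lamp x) x 16 (lamp y) mm and 38 mm tall, standing on a 4 mm steel flange on the lamp house's top, so this point is 112 mm above the bench; it moves with the shutter. The tab is free on all sides (next tab 120 mm away) and can be pinched or pushed from above
- half_right (a point): point on the lamp house's top (70 mm above the bench) over which the centre of the right tab stands at half travel. A long dark rib on the top, on the robot's side of the tab, marks half; two short ribs beside it mark shut and fully open; a small pointer on the flange runs along them
- station_right (a point): centre of the right station on the ledge (12 mm above the bench), 104 mm along lamp +x from the right tab when shut, right in front of its light port
- specimen: solid black resin specimen mount, a cylinder 40 mm across and 36 mm high with a plain closed top; origin at the centre of its underside. Stands on one of the three stations
- ring_a: empty black mounting ring, open through the middle, 44 mm outside, 36 mm inside, 12 mm high; origin at the centre of its underside; on another station
- ring_b: a second empty ring like ring_a, on the remaining station
- test_block: bystander: steel disc 30 mm across, 9 mm high, on the ledge between two stations; origin at its underside
- loupe: bystander: black waisted loupe 36 mm across, 36 mm high, on the bench on the robot's side of the lamp house
- driver: bystander: screwdriver 150 mm long, lying on the bench on the robot's side of the lamp house
- dish: bystander: shallow glass dish 90 mm across, 18 mm high, on the bench far left
- etchant: bystander: amber bottle 54 mm across, 120 mm high, on the bench far right
- vise: bystander: small black specimen vise with orange jaw pads, 165 x 70 x 53 mm, on the bench far right
There are look-alikes about, which are no part of the job. What is shaped like the specimen but orange or purple is not meant.

How it is judged:
By the outcome, as a careful person would: the job done as asked, in the order asked, and still so for the second after the job is handed in, while the arm keeps its last pose, push and grip.
It also fails if it takes over 29 s, if anything falls off the work surface, if the arm or the gripper's body presses on something with over 40 N, if the wrist force passes 120 N, or if a joint passes its speed limit or range.

## Robot

A 7-joint arm with a two-finger parallel gripper is mounted at the origin on the work surface. World frame = base frame: x ahead of the robot, y to its left, z up, the work surface at z = 0. Lengths are in m, angles in rad, forces in N, time in s.
With the tool pointing down it reaches from about 0.35 to 0.9 m from the base axis. Payload 19.9 kg.
Tool frame: the origin (TCP) lies between the finger pads; the fingertips stand 19 mm ahead of it and the grasp point (between the pads) is the TCP; z points along the fingers, y is the line along which they close (so a half turn about z gives the same grasp; the last joint's range is limited). The gripper opens to 94 mm and grips with 3 to 60 N. Pads are 16 mm wide; open, the fingers measure 119 mm over their backs; the gripper's body (75 mm by 177 mm) begins 78 mm behind the grasp point.
Start: joints at [1.194, 0.417, -0.01, 1.614, 0.005, 1.111, -0.053], TCP at [0.206, -0.59, 0.224] pointing down, gripper open.
Joint ranges: [-2.81, 2.81], [-0.39, 2.02], [-1.27, 1.25], [0.06, 2.57], [-1.19, 4.33], [0.19, 2], [-2.82, 2.82]. Speed limits (rad/s): [1.89, 1.89, 2.39, 2.39, 3.01, 3.01, 3.01].

## Interface

Orientations are given as a 3x3 rotation matrix whose columns are the frame's x, y, z axes.
In Python, from rig import robot gives the robot as it stands. Calls block until the motion is done:
- robot.move_ptp(position, orientation): joint-space move of the TCP to a pose.
- robot.move_linear(position, velocity=0.15, frame=None, threshold=None): straight line of the TCP; frame=None keeps the orientation; velocity is the mean speed in m/s. With threshold (N) it stops when the force on the tool has changed by that much, and returns True; else False.
- robot.goto_joints(angles): joint-space move.
- robot.gripper_to(opening): finger opening in m; the grip force is fixed at half the most; returns when the fingers have stopped.
- robot.pause(seconds).
- robot.ik(position, orientation): joint angles nearest the present ones, or None.
- robot.get_state(): the state.
- robot.grab_frame(name): name is "scene" or "top"; returns the picture (420x560x3 uint8, red, green, blue); there is no depth.
- robot.camera_info(name): a dict with "fx", "fy", "cx", "cy" (pixels), "rvec" (rotation vector, rad) and "tvec" (3), from world to camera coordinates, as OpenCV has them. Camera axes: x right, y down, z forward; pixel columns grow to the right and rows downward; lengths in m; the calibration is good to about 2 mm. A picture is of the moment at which its call begins. camera_info takes no time and is no camera call.
A pose or a line that the arm cannot do raises robot.PlanningError and nothing moves.
- robot.sign_off(): hands the job in; it is judged then, once.
The state is a dict: "time": time; "qpos": joint angles; "joint_vel": joint speeds; "effort": joint torques, N m; "ee_pos": TCP position; "tool_rot": TCP orientation; "force": force on the tool from outside, world axes, zero at the start; "moment": the same for the moment, N m; "opening": finger opening in m; "grasp_force": force on a finger pad.
Only numpy, scipy, OpenCV 4.12 (cv2) and the standard library are available. Lean on these libraries where they do the work, as an engineer would, in place of code of your own. Each camera call takes 0.05 s, during which the arm holds its last target. There are 200 camera calls.

## Working session

There is one attempt and no reset: what is moved stays moved. The work goes in short steps, each a Python script; the robot and the scene stay as the last script left them, time stands still between calls to the robot, and variables do not carry over. Pictures are saved under pics/ and viewed, at most 10 in all, crops included, and the job is handed in when it is done.

```bash
mkdir -p pics
python3 - <<'E'
from rig import robot
import cv2,numpy as np
for n in("scene","top"):
    f=robot.grab_frame(n); cv2.imwrite(f"pics/{n}0.png",cv2.cvtColor(f,cv2.COLOR_RGB2BGR)); print(n,robot.camera_info(n))
E
```

```text
scene {'fx': 402.7390393719308, 'fy': 402.7390393719308, 'cx': 278.24140921903535, 'cy': 212.4596651007178, 'rvec': array([ 0.73985332,  2.67508942, -0.99836879]), 'tvec': array([ 0.47988366, -0.14604658,  1.40486639])}
top {'fx': 424.7422054517569, 'fy': 424.7422054517569, 'cx': 283.149266715805, 'cy': 208.18562886359257, 'rvec': array([ 2.13731045, -2.1265743 ,  0.21533121]), 'tvec': array([-0.04064557,  0.5540544 ,  1.23773216])}
```

View pics/scene0.png

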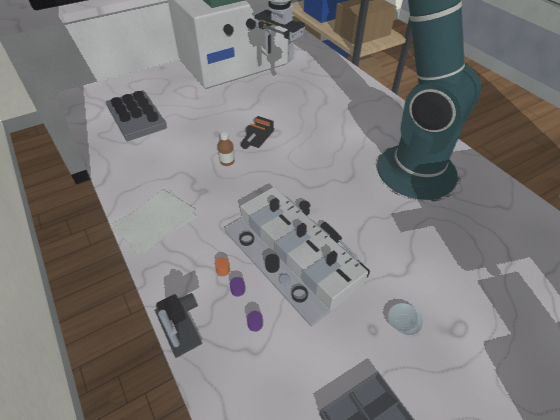

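View pics/top0.png

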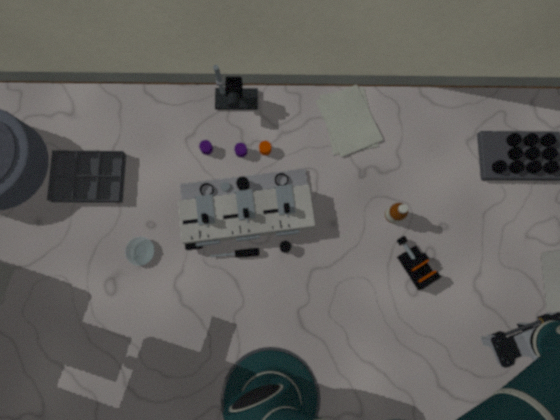

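Top view: specimen candidates are the black solid at (243,184), the rings at (207,189) and (282,179), the purple look-alikes at (206,147) and (241,150), the orange one at (265,147), and the black loupe at (286,246). The solid black mount on the ledge fits, which is the middle station. I'll check it in a close crop of both views.

Run:
```python
import cv2,numpy as np
a=cv2.imread("pics/top0.png")[165:260,170:325]; b=cv2.imread("pics/scene0.png")[180:325,215:375]
a=cv2.resize(a,None,fx=5,fy=5,interpolation=cv2.INTER_CUBIC)
a=np.clip(a*1.3,0,255).astype(np.uint8)
cv2.imwrite("pics/c1.png",a); cv2.imwrite("pics/c2.png",cv2.resize(b,None,fx=4,fy=4,interpolation=cv2.INTER_CUBIC))
```

```text
(no output)
```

View pics/c1.png

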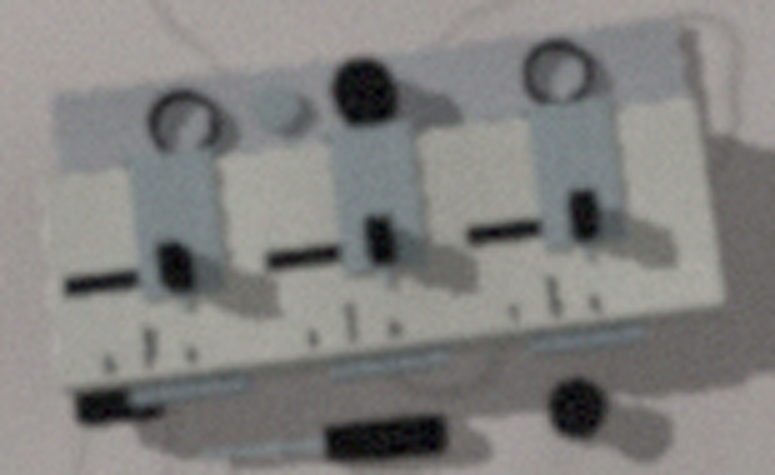

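View pics/c2.png

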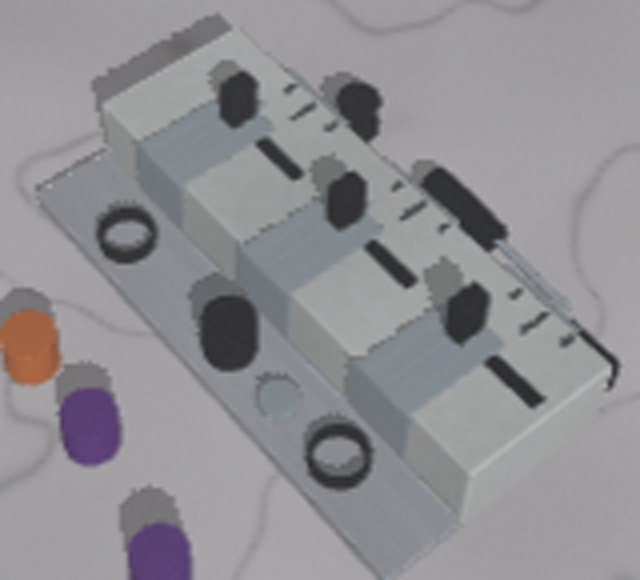

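The crops show the solid, closed-top black cylinder on the middle station (crop 1 at 365,92; crop 2 at 230,330), with rings at both ends. So the target is the middle shutter, whose tab is at crop 1 (380,240) and long rib at (350,320). Next I measure by casting rays on the tab centroids at mid-height in both views, and on the ribs.

```bash
cat > h.py <<'E'
import cv2,numpy as np
from rig import robot
def ray(n,px,z):
    c=robot.camera_info(n); R=cv2.Rodrigues(c["rvec"])[0]; o=-R.T@c["tvec"]
    d=R.T@np.array([(px[0]-c["cx"])/c["fx"],(px[1]-c["cy"])/c["fy"],1]); return o+d*(z-o[2])/d[2]
def blob(img,px,r,thr):
    x,y=map(int,px); w=img[y-r:y+r+1,x-r:x+r+1].max(2)
    m=(w<thr).astype(np.uint8); n,l,s,c=cv2.connectedComponentsWithStats(m)
    i=1+np.argmin([np.hypot(*(c[k]-r))+(s[k,4]<4)*50 for k in range(1,n)]); return c[i]+[x-r,y-r],s[i,4]
E
python3 - <<'E'
from h import *
np.set_printoptions(precision=4,suppress=True)
T=cv2.imread("pics/top0.png");S=cv2.imread("pics/scene0.png")
tp=[(170+p[0]/5,165+p[1]/5) for p in[(176,266),(380,240),(584,215)]]
sp=[(215+p[0]/4,180+p[1]/4) for p in[(467,312),(346,200),(238,98)]]
P=[]
for a,b in zip(tp,sp):
    ca,na=blob(T,a,9,60); cb,nb=blob(S,b,11,70)
    A=ray("top",ca,.093);B=ray("scene",cb,.093);P.append((A,B)); print(ca,na,A[:2],cb,nb,B[:2])
L=[(150,347),(351,322),(553,297)];s0=[(191,354),(395,328),(595,303)];s1=[(110,364),(314,338),(514,313)]
for n,q in(("half",L),("shut",s0),("open",s1)): print(n,[ray("top",(170+p[0]/5-.4,165+p[1]/5-.4),.072)[:2] for p in q])
for n,q in(("half",[(534,323),(413,210),(303,110)]),): print(n,"scene",[ray("scene",(215+p[0]/4-.4,180+p[1]/4-.4),.072)[:2] for p in q])
for i in(0,1):
    d=P[0][i]-P[2][i];print("yaw",np.arctan2(-d[0],d[1]),np.hypot(*d[:2]))
print(ray("top",(170+73,165+18.4),.03),ray("scene",(272,263),.03))
s=robot.get_state();print(s["time"],s["tool_rot"],s["force"])
E
```

```text
[205.0909 218.3788] 66 [0.5148 0.1902] [331.1574 257.8148] 108 [0.5163 0.1941]
[245.8679 212.7925] 53 [0.5321 0.0719] [301.0408 229.602 ] 98 [0.5324 0.0752]
[286.5179 207.7321] 56 [ 0.5479 -0.0471] [273.9022 204.4457] 92 [ 0.549  -0.0436]
half [array([0.4715, 0.2082]), array([0.487 , 0.0904]), array([ 0.5027, -0.0289])]
shut [array([0.4675, 0.184 ]), array([0.4836, 0.0643]), array([ 0.4992, -0.0539])]
open [array([0.4613, 0.2312]), array([0.4774, 0.1119]), array([ 0.493 , -0.0059])]
half scene [array([0.472 , 0.2132]), array([0.4866, 0.0934]), array([ 0.5029, -0.0259])]
yaw 0.13879955866570293 0.23962304488839814
yaw 0.13656637045907447 0.2400040503685965
[0.6361 0.0872 0.03  ] [0.6358 0.0924 0.03  ]
0.1 [[ 0.9441  0.3296 -0.0004]
 [ 0.3296 -0.9441  0.001 ]
 [-0.0001 -0.0011 -1.    ]] [-0.0555  0.133  -0.7086]
```

```bash
cat >> h.py <<'E'
w=.1375; X=np.array([np.cos(w),np.sin(w),0]); Y=np.array([-np.sin(w),np.cos(w),0])
R=np.column_stack([X,-Y,[0,0,-1]])
def st(tag):
    s=robot.get_state(); print(tag,"t%.2f"%s["time"],np.round(s["ee_pos"],4),"lampxy",np.round([s["ee_pos"]@X,s["ee_pos"]@Y],4),"Fy %.2f"%(s["force"]@Y),np.round(s["force"],1),"op %.4f"%s["opening"],"g %.1f"%s["grasp_force"]); return s
E
python3 - <<'E'
from h import *
p=np.array([.5322,.0735,.2])
robot.move_ptp(p,R); robot.gripper_to(.05); st("above")
print(robot.move_linear(p-[0,0,.1],velocity=.1,threshold=6)); st("down")
robot.gripper_to(.03); s=st("narrow"); c=s["ee_pos"]
print(robot.move_linear(c+Y*.012,velocity=.02,threshold=2)); st("+y contact")
robot.move_linear(c,velocity=.05)
print(robot.move_linear(c-Y*.012,velocity=.02,threshold=2)); st("-y contact")
robot.move_linear(c,velocity=.05); st("back")
for n in("scene","top"): cv2.imwrite(f"pics/{n}1.png",cv2.cvtColor(robot.grab_frame(n),cv2.COLOR_RGB2BGR))
b=cv2.imread("pics/scene1.png")[180:325,215:375]
cv2.imwrite("pics/c3.png",cv2.resize(b,None,fx=4,fy=4,interpolation=cv2.INTER_CUBIC))
E
```

```text
above t3.54 [0.5322 0.0735 0.2   ] lampxy [ 5.373e-01 -1.000e-04] Fy 0.08 [-0.7 -0.   0.4] op 0.0500 g 0.0
False
down t4.69 [0.5325 0.0736 0.1005] lampxy [ 5.376e-01 -1.000e-04] Fy 0.43 [0.2 0.5 0.5] op 0.0499 g 0.0
narrow t5.22 [0.5322 0.0735 0.1   ] lampxy [ 5.373e-01 -2.000e-04] Fy 0.46 [-0.6  0.4  0.2] op 0.0303 g 0.0
True
+y contact t5.70 [0.5309 0.0824 0.0999] lampxy [0.5372 0.0089] Fy -3.07 [ 0.6 -3.   2.8] op 0.0299 g 1.9
True
-y contact t6.42 [0.5328 0.0679 0.0998] lampxy [ 0.5371 -0.0058] Fy 1.87 [0.5 2.  2. ] op 0.0302 g 1.3
back t6.69 [0.5321 0.0738 0.1   ] lampxy [5.372e-01 2.000e-04] Fy 0.20 [-0.8  0.1  0.1] op 0.0298 g 0.0
```

View pics/c3.png

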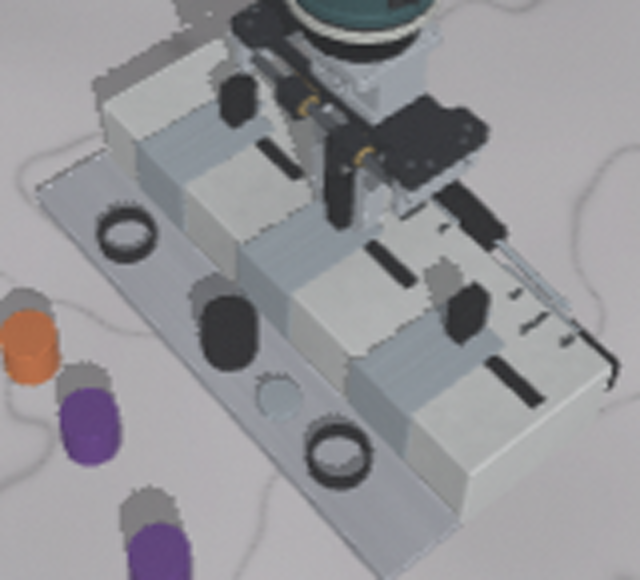

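The crop shows the fingers straddling the middle tab (340,180), nothing else touched. Both contacts put the shut tab's centre at lamp-y 0.0015, so half travel is at 0.0255.

Run:
```python
from h import *
c=robot.get_state()["ee_pos"]; g=c+Y*(.0015-c@Y); g[2]=.099
robot.move_linear(g,velocity=.05); robot.gripper_to(.0); st("grip")
robot.move_linear(g+Y*.024,velocity=.02); robot.pause(.3); s=st("half")
e=.0255-s["ee_pos"]@Y
if .0004<abs(e)<.004: robot.move_linear(g+Y*(.024+e),velocity=.01); robot.pause(.3); st("fix")
for n in("scene","top"): cv2.imwrite(f"pics/{n}2.png",cv2.cvtColor(robot.grab_frame(n),cv2.COLOR_RGB2BGR))
b=cv2.imread("pics/scene2.png")[180:325,215:375]
cv2.imwrite("pics/c4.png",cv2.resize(b,None,fx=4,fy=4,interpolation=cv2.INTER_CUBIC))
```

```text
grip t7.42 [0.5319 0.0749 0.099 ] lampxy [0.5372 0.0013] Fy -1.37 [-0.2 -1.4  1.3] op 0.0159 g 30.0
half t9.07 [0.5288 0.0981 0.099 ] lampxy [0.5373 0.0247] Fy -7.59 [ 2.3 -7.3  1.6] op 0.0157 g 30.0
fix t9.62 [0.5287 0.0989 0.099 ] lampxy [0.5373 0.0255] Fy -8.61 [ 1.5 -8.5  1.4] op 0.0159 g 30.0
```

View pics/c4.png

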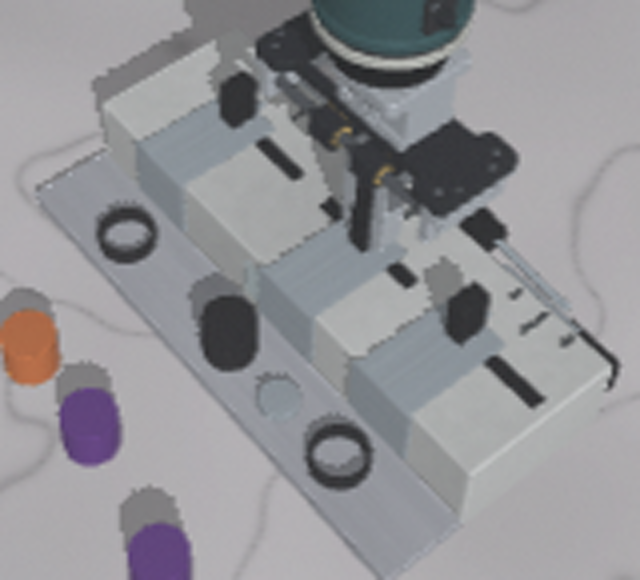

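The middle flange has moved by half its travel: the slot shows about equally on both sides, at (330,208) and (402,273). The spring force reads 8.6 N, close to the expected 9 N, and the other two shutters are still shut.

Run:
```python
from h import *
robot.pause(.3); st("final"); print(robot.sign_off())
```

```text
final t10.02 [0.5287 0.0989 0.099 ] lampxy [0.5373 0.0255] Fy -7.39 [ 0.5 -7.4  1.1] op 0.0161 g 30.0
the job is handed in; nothing more can be done
None
```

I handed the job in at about 10 s: the specimen is on the middle station, and the gripper is holding the middle shutter at half travel (24 mm by arm position; the gripper hid the pointer and rib from view), with the other two shutters shut and nothing else seen to move.

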